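# Wedge the hinged plate up to the gauge

## Task

Pick up the wooden wedge and slide it along the bench, thin end first and square to the front edge, under the hinged steel plate until the rising plate meets the sprung plunger of the height gauge and lifts it by about a millimetre, and drive it no further. Leave the wedge there, flat on the bench and carrying the plate; touch the plate and gauge with nothing but the wedge, and do not disturb the other things on the bench.

Things in the scene. Friction and masses are not known exactly. Their poses are not given: they have to be found in the camera images.
- wedge: Loose waxed pale wooden wedge, 0.18 kg, 165 long x 30 wide. Origin on its underside, under the middle of the grip block; +x to the thin nose, +z up. The grip block spans x -12.5..12.5, y -15..15, z 0..56: grip it across y. Ahead of it the ramp falls evenly from 32 high at x = 12.5 to 4 high at the nose, x = 152.5. Sole and ramp slide easily (friction 0.25), yet it stays put when let go.
- fixture: Fixed dark steel frame that carries plate and gauge. Origin on the bench under the middle of the plate's front edge at rest; +x runs level from that edge to the hinge 160 away, +z up. The wedge goes in along +x at y = 0, on the bench itself: the channel between the side rails (6 high) is free for y -32..32, x up to 140; the bench in front is free.
- plate: Plain steel plate, 160 long x 90 wide x 8 thick, about 0.9 kg (varies), hinged at its far end on a level axis 22 above the bench. At rest its front edge hangs low and its origin and axes coincide with the fixture's; it swings up freely. About 4.5 N of lift at the front edge raises it.
- plate_nose (a point): Middle of the rounded (radius 4) underside of the plate's front edge, 10 above the bench at rest; it rides on the wedge's ramp and rises with the plate.
- gauge_axis (a point): Point of the bench (height 0) straight below the plunger, at x = 40, y = 15 of the fixture. Touched, the plunger pushes back with 4 N at once, then 2 N more for every mm it is lifted; never press it with more than 12 N. The push that the wedge needs steps up by about 2 N at the touch.
- gauge: Height gauge: slim steel column 98 high, at x = 40, y = 61 of the fixture (origin 6 above the bench on its axis). Its clamped arm reaches over the plate and ends in a sprung plunger pointing down. The arm's height differs each time and is not measured: the plate's top must rise 3 to 11 there (4 to 15 at its front edge) before it meets the plunger's round tip.
- mallet: Loose wooden mallet, 76x181x45, bystander, left of the coffee mill; origin at the centre of its underside.
- tape: Loose roll of tape, 100 across, 25 high, bystander on the left; origin at the centre of its underside.
- sanding_block: Loose cork sanding block, 57x91x30, bystander behind the coffee mill; origin at the centre of its underside.
- coffee_mill: Fixed obstacle left of the fixture: wooden coffee mill, foot about 165 x 165, 250 high at its crank knob, which overhangs its front left; origin near the middle of its underside. Keep hand and wedge clear of it.

How it is judged:
By the outcome, as a careful person would: the job done as asked, in the order asked, and still so for the second after the job is handed in, with the robot touching nothing.
It also fails if it takes over 67 s, if anything falls off the work surface, if the arm or the gripper's body presses on something with over 40 N, if the wrist force passes 120 N, or if a joint passes its speed limit or range.

## Robot

A 6-joint arm with a two-finger parallel gripper is mounted at the origin on a cart in front of the work surface, level with it; the furniture and walls round the work are solid. World frame = base frame: x ahead of the robot, y to its left, z up, the work surface at z = 0. Lengths are in m, angles in rad, forces in N, time in s.
With the tool pointing down it reaches from about 0.325 to 0.85 m from the base axis. Payload 15.5 kg.
Tool frame: the origin (TCP) lies at the very end of the fingers, on their centre line; the grasp point (between the pads) lies bot.pinch_z behind it (bot.pinch_z is the distance from the TCP to the grasp point, in m); x points along the fingers, y is the direction in which the jaws open and shut, and the axes are right-handed (so a half turn about x gives the same grasp; the last joint's range is limited). The gripper opens to 91 mm and grips with 3 to 60 N. Pads are 32 mm wide; open, the fingers measure 118 mm over their backs; the gripper's body (76 mm by 178 mm) begins 60 mm behind the grasp point.
Start: joints at [-1.302, 0.494, 1.345, -0, 1.302, -0.096], TCP at [0.222, -0.584, 0.214] pointing down, gripper open.
Joint ranges: [-2.91, 2.91], [-0.82, 2.16], [0.22, 2.67], [-1.22, 4.37], [0.12, 2.79], [-3.08, 3.08]. Speed limits (rad/s): [1.89, 1.89, 2.57, 3.01, 3.01, 3.01].

## Interface

Orientations are given as a rotation vector (axis times angle).
In Python, from workcell import bot gives the robot as it stands.
- The arm moves only by the tool step_arm, never from a script. Its argument "commands" is a list of rows, each a list of 7 numbers: the shift along the world's x, y, z normalised to -1 to 1, where 1 is 0.03 m, then the turn, a rotation vector about the world's x, y, z normalised to -1 to 1, where 1 is 0.12 rad, then the gripper's target within -1 to 1 (shut at 1, half-way at 0, fully open at -1). A call has 1 to 12 rows; each row shifts and turns the commanded pose from where the row before left it; what a row does not reach is not made up. A row lasts 1/10 s, in which the tool goes at most 50 mm and 8.59 degrees, less where a joint would pass 70% of its speed; a pose out of reach is approached as far as the arm can. A call with a number of a shift or a turn outside -1 to 1 is refused whole. A call with a gripper value outside its range is refused whole. The fingers move at their own pace and stop on an object; the grip force is fixed at half the most. Time passes only in rows, so rows that do not move let the fingers close. It gives the time, the measured TCP pose, the force and the opening at its end, in the units of the state.
- bot.state(): the state, without advancing time (a new reading comes with each control period).
- bot.snapshot(name): name is "scene" or "top" or "wrist"; returns the picture (400x640x3 uint8, blue, green, red); there is no depth.
- bot.calibration(name): a dict with "mtx" (3x3 intrinsics, pixels), "k1" (the pictures are not rectified: a ray, as slopes to the right and down, at radius r is drawn at 1 + k1 r^2 times it, then the intrinsics apply), "rvec" (rotation vector, rad) and "tvec" (3), from world to camera coordinates, as OpenCV has them. Camera axes: x right, y down, z forward; pixel columns grow to the right and rows downward; lengths in m; the calibration is good to about 2 mm. A picture is of the moment at which its call begins: read the wrist's pose just before it. calibration takes no time and is no camera call; for the wrist camera it gives the pose at the moment of the call.
- bot.hand_in(): hands the job in, once; it reports no verdict.
The state is a dict: "clock": time; "qpos": joint angles; "joint_velocities": joint speeds; "joint_efforts": joint torques, N m; "tcp_pos": TCP position; "tcp_rot": TCP orientation; "contact_force": force on the tool from outside, world axes, zero at the start; "moment": the same for the moment, N m; "finger_gap": finger opening in m.
Only numpy, scipy, OpenCV 4.12 (cv2) and the standard library are available. Lean on these libraries where they do the work, as an engineer would, in place of code of your own. Each camera call takes 0.05 s, during which the arm holds its last target. There are 200 camera calls.

## Working session

There is one attempt and no reset: what is moved stays moved. The work goes in short steps, Python scripts to look and compute and a tool call to move; the robot and the scene stay as the last step left them, time stands still between calls to the robot, and variables do not carry over. Pictures are saved under pics/ and viewed, about 8 in all and at most 12, crops included, and the job is handed in when it is done.

Besides the shell and the picture viewer there is one more tool, called in YAML: its name, and indented under it one key for each argument. step_arm: Moves the arm, as the interface text tells. Scaled input: -1 to 1 covers 0.03 m each way for a shift and 0.12 rad each way for a turn. Its arguments: {"type":"object","properties":{"commands":{"type":"array"}},"required":["commands"]}

```bash
mkdir -p pics; ls; cat > h.py <<'E'
import numpy as np, cv2
from workcell import bot
def cam(n):
    c=bot.calibration(n); R=cv2.Rodrigues(np.array(c["rvec"],float))[0]; t=np.array(c["tvec"],float).ravel()
    return np.array(c["mtx"],float),float(c["k1"]),R,t
def ray(c,uv):
    K,k,R,t=c; uv=np.array([[uv]],float)
    p=cv2.undistortPoints(uv,K,np.array([k,0,0,0.]))[0,0]
    return -R.T@t, R.T@np.array([p[0],p[1],1.])
def plane(c,uv,z):
    o,d=ray(c,uv); return o+d*(z-o[2])/d[2]
def proj(c,P):
    K,k,R,t=c
    return cv2.projectPoints(np.array(P,float).reshape(-1,1,3),cv2.Rodrigues(R)[0],t,K,np.array([k,0,0,0.]))[0].reshape(-1,2)
def tri(c1,uv1,c2,uv2):
    o,d=ray(c1,uv1);p,e=ray(c2,uv2)
    s=np.linalg.lstsq(np.c_[d,-e],p-o,rcond=None)[0]
    a=o+d*s[0];b=p+e*s[1]; return (a+b)/2,np.linalg.norm(a-b)
E
python3 - <<'E'
from h import *
print(bot.state(), bot.pinch_z)
for n in("scene","top"): cv2.imwrite(f"pics/{n}0.png",bot.snapshot(n)); c=cam(n); print(n,-c[2].T@c[3])
E
```

```text
pics
{'clock': 0.0, 'qpos': array([-1.30248447e+00,  4.94193592e-01,  1.34612766e+00, -1.14340061e-05,
        1.30250664e+00, -9.55068341e-02]), 'joint_velocities': array([ 3.81287318e-04,  2.64937993e-04,  9.06700957e-07, -2.63838268e-04,
        4.86025026e-04, -1.36220386e-03]), 'joint_efforts': array([ 1.33359823e-03, -8.78810263e+01, -3.81848752e+01,  7.09080650e-02,
        5.30835812e-02, -8.47039200e-05]), 'tcp_pos': array([ 0.22229704, -0.58372207,  0.21333298]), 'tcp_rot': array([ 2.02337387,  0.37347546, -2.02361578]), 'contact_force': array([-0.1114106 ,  0.70211911,  0.38997207]), 'moment': array([-0.03104304, -0.01338264,  0.01667728]), 'finger_gap': 0.09121428832902201} 0.0188
scene [0.10960405 0.81977737 1.02848583]
top [0.3586679  0.06213065 1.4921497 ]
```

```bash
sleep 0
```

```text
(no output)
```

View pics/scene0.png

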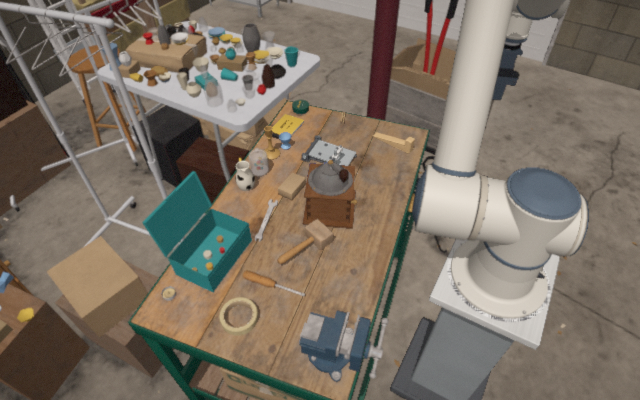

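View pics/top0.png

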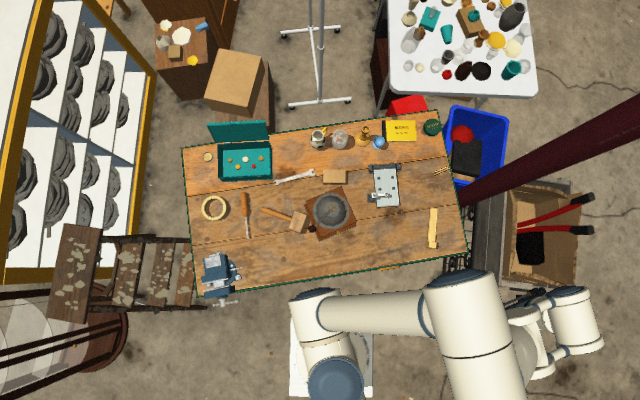

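The scene view shows the wedge at about (395,140) and the plate at (332,152). In the top view they are at (433,228) and (385,187), with the gauge column near (372,200). Next I'll take enlarged crops of both.

```bash
python3 - <<'E'
from h import *
a=cv2.imread("pics/top0.png")[150:260,355:455]; b=cv2.imread("pics/scene0.png")[115:195,290:430]
a=cv2.resize(a,None,fx=5,fy=5,interpolation=cv2.INTER_CUBIC)
b=cv2.resize(b,(0,0),fx=5,fy=5,interpolation=cv2.INTER_CUBIC)
cv2.imwrite("pics/a.png",a);cv2.imwrite("pics/b.png",b)
E
```

```text
(no output)
```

View pics/a.png

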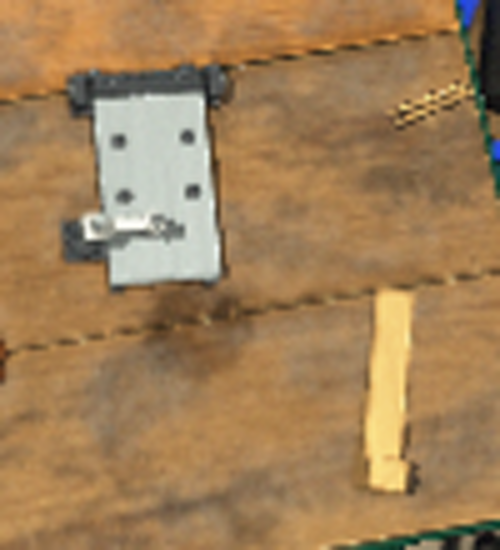

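View pics/b.png

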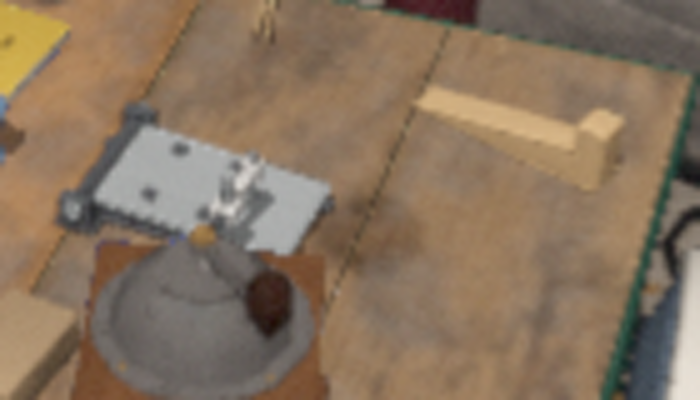

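The top crop shows the plate's front edge from (118,290) to (222,282). The wedge's nose is at (395,292) and its grip block at (389,475), so the block is on the robot's side. The plate is turned a few degrees. Next: rough positions.

```bash
python3 - <<'E'
from h import *
c=cam("top");s=cam("scene")
T=lambda u,v:(355+u/5,150+v/5); S=lambda u,v:(290+u/5,115+v/5)
for n,p,z in [("nose",(395,292),.004),("block",(389,475),.056),("frontL",(114,288),.016),("frontR",(222,281),.016),("backL",(96,94),.026),("backR",(208,94),.026)]: print(n,plane(c,T(*p),z).round(4))
print("blocktop tri",tri(c,T(389,475),s,S(603,122)))
print("nose tri",tri(c,T(395,292),s,S(422,97)))
print("frontR tri",tri(c,T(222,281),s,S(330,190)))
E
```

```text
nose [ 0.5806 -0.409   0.004 ]
block [ 0.4303 -0.3838  0.056 ]
frontL [ 0.5778 -0.1778  0.016 ]
frontR [ 0.5851 -0.2648  0.016 ]
backL [ 0.7341 -0.1628  0.026 ]
backR [ 0.7362 -0.2539  0.026 ]
blocktop tri (array([ 0.43040672, -0.38444163,  0.05406654]), np.float64(4.9957223904921835e-05))
nose tri (array([ 5.81917763e-01, -4.09939201e-01,  2.32510948e-04]), np.float64(0.0016792219068857877))
frontR tri (array([ 0.58843648, -0.26525245,  0.00996304]), np.float64(0.005195245722495194))
```

```bash
python3 - <<'E'
from h import *
R=cv2.Rodrigues(bot.state()["tcp_rot"])[0];print(R.round(3)); print(np.arctan2(R[1,1],R[0,1]))
c=cam("wrist"); print(-c[2].T@c[3], c[2].round(3), c[0])
E
```

```text
[[-0.     0.356 -0.935]
 [ 0.001 -0.935 -0.356]
 [-1.    -0.001 -0.   ]]
-1.2070123052361896
[ 0.28950784 -0.55831195  0.38338947] [[ 0.357 -0.934 -0.001]
 [-0.904 -0.346  0.252]
 [-0.236 -0.089 -0.968]] [[354.71438689   0.         318.78815848]
 [  0.         354.71438689 201.22364012]
 [  0.           0.           1.        ]]
```

step_arm:
  commands:
    - [0.6,0.8,0.15,0,0,-0.44,-1]
    - [0.6,0.8,0.15,0,0,-0.44,-1]
    - [0.6,0.8,0.15,0,0,-0.44,-1]
    - [0.6,0.8,0.15,0,0,-0.44,-1]
    - [0.6,0.8,0.15,0,0,-0.44,-1]
    - [0.6,0.8,0.15,0,0,-0.44,-1]
    - [0.6,0.8,0.15,0,0,-0.44,-1]
    - [0.6,0.8,0.15,0,0,-0.44,-1]
    - [0.6,0.8,0.15,0,0,-0.44,-1]
    - [0.6,0.8,0.15,0,0,-0.44,-1]
    - [0,0,0,0,0,0,-1]
    - [0,0,0,0,0,0,-1]

```text
clock: 1.3
tcp_pos: [0.4025, -0.3437, 0.2588]
tcp_rot: [-2.137, 0.174, 2.137]
contact_force: [-0.5, -0.7, -0.2]
finger_gap: 0.0913
```

```bash
python3 - <<'E'
from h import *
c=cam("wrist"); im=bot.snapshot("wrist"); cv2.imwrite("pics/w1.png",im)
np.savez("w1.npz",K=c[0],k=c[1],R=c[2],t=c[3]); s=bot.state(); R=cv2.Rodrigues(s["tcp_rot"])[0];print(s["tcp_pos"],np.arctan2(R[1,1],R[0,1]),s["contact_force"])
E
```

```text
[ 0.40216831 -0.34423677  0.2586772 ] -1.7340071703532423 [-0.54084756 -0.0457173  -0.34171397]
```

View pics/w1.png

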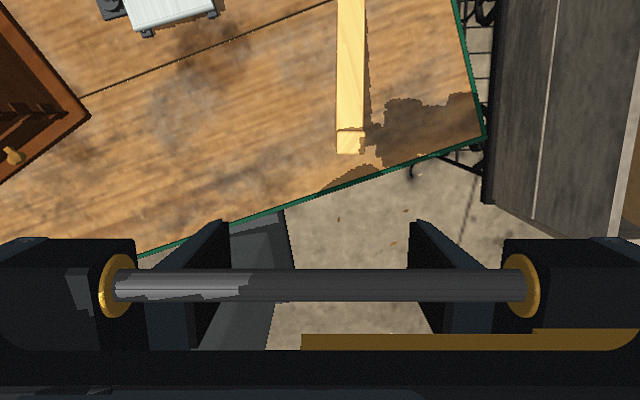

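The wrist view shows the block's top at about (338–366, 131–154), the ramp running up to (350,0), and the plate's front edge from (140,32) to (215,10).

```bash
python3 - <<'E'
from h import *
d=np.load("w1.npz"); c=(d["K"],float(d["k"]),d["R"],d["t"])
for p in [(338,154),(366,152),(336,131),(366,129)]: print(plane(c,p,.056).round(4))
im=cv2.imread("pics/w1.png"); h=cv2.cvtColor(im,cv2.COLOR_BGR2HSV)
for v in (5,40,80,115,125,135,145,150): 
    m=np.where((im[v,:,2]>185)&(im[v,:,0]>90))[0]; m=m[(m>310)&(m<400)]
    print(v,m.min() if len(m) else None,m.max() if len(m) else None)
ct=cam("top"); print(tri(c,(352,142),ct,(432.8,245)))
for p in [(140,32),(215,10)]: print(plane(c,p,.016).round(4))
E
```

```text
[ 0.4248 -0.3672  0.056 ]
[ 0.4221 -0.3965  0.056 ]
[ 0.4486 -0.3686  0.056 ]
[ 0.4456 -0.3995  0.056 ]
5 322 399
40 311 399
80 337 394
115 336 383
125 336 362
135 337 364
145 333 375
150 337 374
(array([ 0.4323036 , -0.3850946 ,  0.04825713]), np.float64(0.003965857849323236))
[ 0.5821 -0.1788  0.016 ]
[ 0.5901 -0.2628  0.016 ]
```

```bash
python3 - <<'E'
from h import *
d=np.load("w1.npz"); c=(d["K"],float(d["k"]),d["R"],d["t"])
a=plane(c,(336,128),.032)
for z in(.008,.015):
  b=plane(c,(337,2),z); print(a,b,np.arctan2(b[1]-a[1],b[0]-a[0]))
im=cv2.imread("pics/w1.png")[0:165,310:400]
im2=cv2.imread("pics/w1.png")[0:60,90:230]
o=np.zeros((600,800,3),np.uint8); a=cv2.resize(im,None,fx=3.6,fy=3.6,interpolation=2); o[:a.shape[0],:a.shape[1]]=a
b=cv2.resize(im2,None,fx=3.3,fy=3.3,interpolation=2); o[:b.shape[0],330:330+b.shape[1]]=b; cv2.imwrite("pics/w1c.png",o)
E
```

```text
[ 0.45016249 -0.37000036  0.032     ] [ 0.57906013 -0.39148718  0.008     ] -0.16517800917633998
[ 0.45016249 -0.37000036  0.032     ] [ 0.57730325 -0.39087684  0.015     ] -0.16274748589317145
```

View pics/w1c.png

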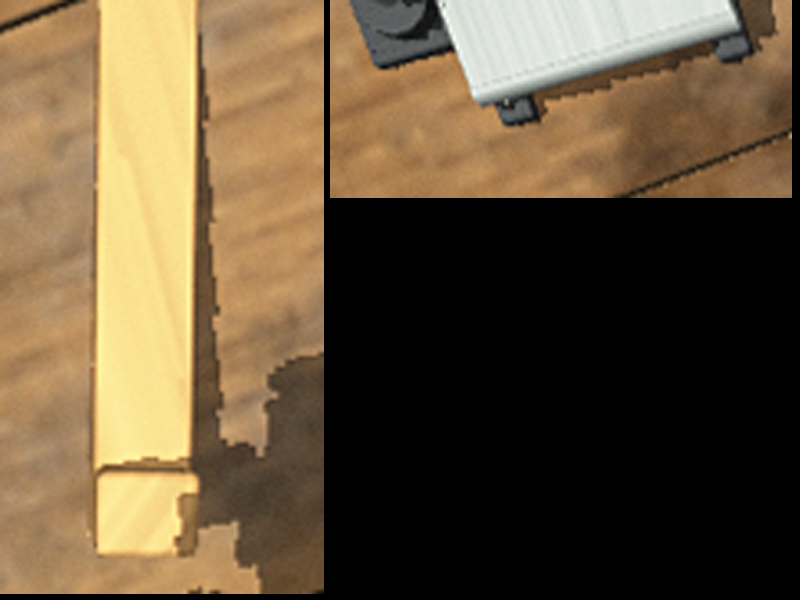

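step_arm:
  commands:
    - [0.55,-0.65,-0.8,0,0,0,-1]
    - [0.55,-0.65,-0.8,0,0,0,-1]
    - [0,0,-0.8,0,0,0,-1]
    - [0,0,-0.8,0,0,0,-1]
    - [0,0,-0.8,0,0,0,-1]
    - [0,0,-0.8,0,0,0,-1]
    - [0,0,0,0,0,0,-1]
    - [0,0,0,0,0,0,-1]

```text
clock: 2.15
tcp_pos: [0.4349, -0.3837, 0.1151]
tcp_rot: [-2.135, 0.176, 2.136]
contact_force: [-0.6, 1.0, -0.4]
finger_gap: 0.0912
```

```bash
python3 - <<'E'
from h import *
c=cam("wrist"); im=bot.snapshot("wrist"); cv2.imwrite("pics/w2.png",im)
np.savez("w2.npz",K=c[0],k=c[1],R=c[2],t=c[3]); s=bot.state(); print(s["tcp_pos"])
E
```

```text
[ 0.43538823 -0.38395185  0.1157981 ]
```

View pics/w2.png

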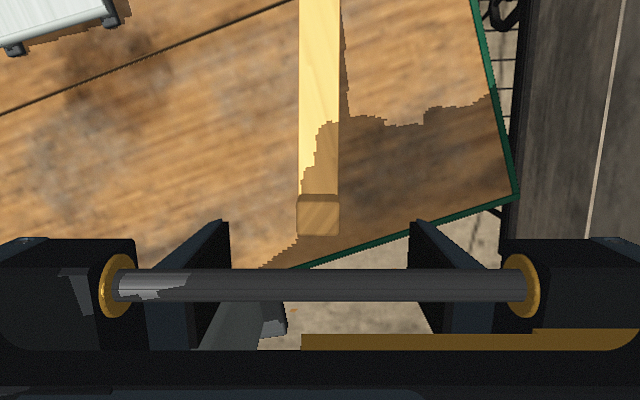

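The block's top is at (297–340, 194–236), centred between the fingers.

```bash
python3 - <<'E'
from h import *
L=lambda f:(lambda d:(d["K"],float(d["k"]),d["R"],d["t"]))(np.load(f))
a,b=L("w1.npz"),L("w2.npz")
print(plane(b,(318.5,215),.056),plane(a,(351,142),.056),tri(a,(351,142),b,(318.5,215)))
print(tri(a,(337,154),b,(297.5,236)),tri(a,(364.7,153),b,(340,236)))
E
```

```text
[ 0.43735148 -0.38333433  0.056     ] [ 0.43494357 -0.38237408  0.056     ] (array([ 0.43394688, -0.38297804,  0.04507446]), np.float64(0.000482950959426657))
(array([ 0.42467716, -0.36638518,  0.05504366]), np.float64(0.0004830886773250504)) (array([ 0.42160985, -0.39501937,  0.05937354]), np.float64(0.0008682733297340617))
```

step_arm:
  commands:
    - [0,0,-0.8,0,0,0,-1]
    - [0,0,-0.8,0,0,0,-1]
    - [0,0,-0.8,0,0,0,-1]
    - [0,0,-0.8,0,0,0,-1]
    - [0,0,0,0,0,0,-1]
    - [0,0,0,0,0,0,1]
    - [0,0,0,0,0,0,1]
    - [0,0,0,0,0,0,1]
    - [0,0,0,0,0,0,1]
    - [0,0,0,0,0,0,1]
    - [0,0,0,0,0,0,1]

```text
clock: 3.3
tcp_pos: [0.4355, -0.3832, 0.0191]
tcp_rot: [-2.136, 0.176, 2.136]
contact_force: [0.2, 0.6, -0.7]
finger_gap: 0.0459
```

step_arm:
  commands:
    - [0,0,0,0,0,0,1]
    - [0,0,0,0,0,0,1]
    - [0,0,0,0,0,0,1]
    - [0,0,0,0,0,0,1]
    - [0,0,0,0,0,0,1]

```text
clock: 3.8
tcp_pos: [0.4354, -0.3831, 0.0189]
tcp_rot: [-2.136, 0.176, 2.136]
contact_force: [0.4, -0.5, 1.0]
finger_gap: 0.0303
```

step_arm:
  commands:
    - [0,0,0.7,0,0,0,1]
    - [-0.1,0.4,0.7,0,0,0.26,1]
    - [-0.1,0.6,0.7,0,0,0.26,1]
    - [-0.1,0.7,0.7,0,0,0.26,1]
    - [-0.1,0.7,0.5,0,0,0.26,1]
    - [-0.1,0.7,0,0,0,0.26,1]
    - [-0.1,0.7,0,0,0,0.26,1]
    - [-0.1,0.7,0,0,0,0.26,1]
    - [-0.1,0.4,0,0,0,0.26,1]
    - [0,0,0,0,0,0,1]
    - [0,0,0,0,0,0,1]

```text
clock: 4.9
tcp_pos: [0.4117, -0.2367, 0.118]
tcp_rot: [2.178, 0.092, -2.177]
contact_force: [0.3, -0.3, -1.1]
finger_gap: 0.0299
```

```bash
python3 - <<'E'
from h import *
c=cam("wrist"); im=bot.snapshot("wrist"); cv2.imwrite("pics/w3.png",cv2.resize(im,(800,500),interpolation=2))
np.savez("w3.npz",K=c[0],k=c[1],R=c[2],t=c[3]); s=bot.state(); R=cv2.Rodrigues(s["tcp_rot"])[0];print(s["tcp_pos"],np.arctan2(R[1,1],R[0,1])+np.pi/2)
L=lambda f:(lambda d:(d["K"],float(d["k"]),d["R"],d["t"]))(np.load(f))
b=L("w2.npz");print("bench edge",plane(b,(510,190),0),plane(b,(300,268),0))
E
```

```text
[ 0.41185057 -0.23695474  0.11797425] 0.08459645588156461
bench edge [ 0.41622478 -0.53938675  0.        ] [ 0.37554138 -0.35666627  0.        ]
```

View pics/w3.png

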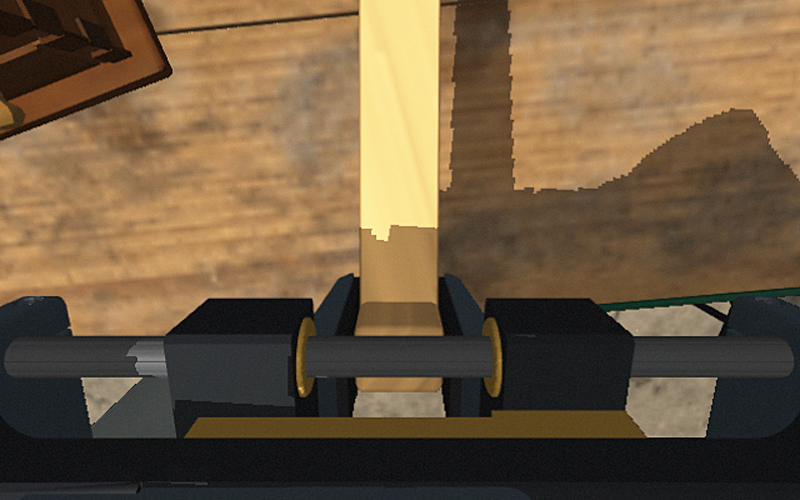

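step_arm:
  commands:
    - [0,0,1,0,0,0,1]
    - [0.2,0,1,0,0,0,1]
    - [0.7,0.1,1,0,0,0,1]
    - [0.9,0.1,0.4,0,0,0,1]
    - [0.9,0.1,0,0,0,0,1]
    - [0.9,0.1,0,0,0,0,1]
    - [0.4,0,0,0,0,0,1]
    - [0,0,0,0,0,0,1]
    - [0,0,0,0,0,0,1]

```text
clock: 5.85
tcp_pos: [0.5306, -0.2244, 0.2195]
tcp_rot: [2.177, 0.093, -2.179]
contact_force: [-0.2, 0.5, -2.5]
finger_gap: 0.0297
```

```bash
python3 - <<'E'
from h import *
c=cam("wrist"); im=bot.snapshot("wrist"); cv2.imwrite("pics/w4r.png",im);cv2.imwrite("pics/w4.png",cv2.resize(im[:300],(800,375),interpolation=2))
np.savez("w4.npz",K=c[0],k=c[1],R=c[2],t=c[3]); s=bot.state(); print(s["tcp_pos"])
E
```

```text
[ 0.53037528 -0.22441462  0.21965821]
```

View pics/w4.png

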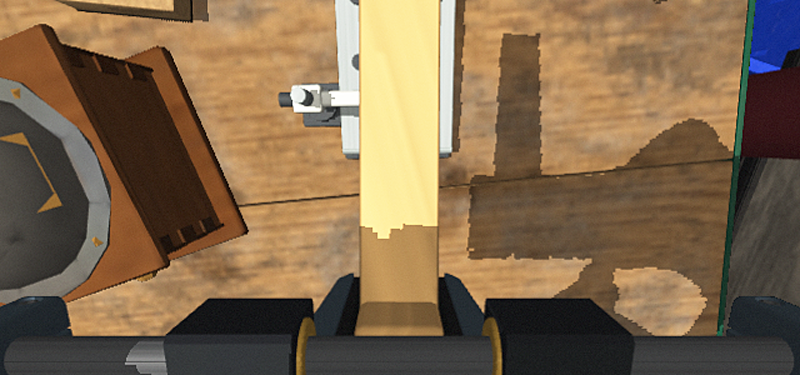

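The wrist view shows the plate under the wedge, with its front corners at about (345,157) and (451,155) and the gauge column at (300,98), at 1.25x scale.

```bash
python3 - <<'E'
from h import *
L=lambda f:(lambda d:(d["K"],float(d["k"]),d["R"],d["t"]))(np.load(f))
c=L("w4.npz"); im=cv2.imread("pics/w4r.png").astype(int)
for v in (5,20,40,100,110,118,122):
    g=(abs(im[v,:,2]-im[v,:,0])<28)&(im[v,:].sum(1)>420)
    l=np.where(g[262:287])[0]; r=np.where(g[351:380])[0]
    print(v, l.min()+262 if len(l) else 0, r.max()+351 if len(r) else 0)
for u in (280,284,354,357):
    g=(abs(im[:,u,2]-im[:,u,0])<28)&(im[:,u].sum(1)>350); print(u,np.where(g[90:150])[0].max()+90)
P=[((276,125),.014),((360.8,124),.014),((270.5,4),.025),((365,4),.025)]
Q=[plane(c,p,z) for p,z in P]
for q in Q: print(q.round(4))
e=Q[0]-Q[1]; m=(Q[0]+Q[1])/2; k=(Q[2]+Q[3])/2-m; print("mid",m,"yaw",np.arctan2(-e[0],e[1]),np.arctan2(k[1],k[0]),np.linalg.norm(e))
E
```

```text
5 268 363
20 269 363
40 270 362
100 273 361
110 274 360
118 274 361
122 274 0
280 122
284 122
354 122
357 122
[ 0.5818 -0.1751  0.014 ]
[ 0.5904 -0.2625  0.014 ]
[ 0.6915 -0.1652  0.025 ]
[ 0.699  -0.2524  0.025 ]
mid [ 0.58614186 -0.21878611  0.014     ] yaw 0.09800554364515457 0.09132710179256999 0.08779009754108305
```

```bash
python3 - <<'E'
from h import *
L=lambda f:(lambda d:(d["K"],float(d["k"]),d["R"],d["t"]))(np.load(f))
c=L("w4.npz")
a=[plane(c,p,z) for p,z in [((273.7,108),.018),((361.5,108),.018),((268,5),.025),((364,5),.025)]]
m=(a[0]+a[1])/2;n=(a[2]+a[3])/2;e=a[0]-a[1];e2=a[2]-a[3]
print(m,n,np.linalg.norm(e),np.linalg.norm(e2),[np.arctan2(-x[0],x[1]) for x in(e,e2)],np.arctan2(*(n-m)[[1,0]]))
for z in(.01,.014): print((plane(c,(276,124),z)+plane(c,(360,124),z))/2)
E
```

```text
[ 0.60252156 -0.21658116  0.018     ] [ 0.69430311 -0.20724727  0.025     ] 0.08889047547814476 0.0889670408101873 [np.float64(0.08644342293385451), np.float64(0.0862688741816852)] 0.10134835506163173
[ 0.58644464 -0.21834825  0.01      ]
[ 0.58661189 -0.21834563  0.014     ]
```

step_arm:
  commands:
    - [-0.6,-0.06,0,0,0,0,1]
    - [-0.9,-0.07,0,0,0,0,1]
    - [-0.9,-0.07,0,0,0,0,1]
    - [-0.9,-0.07,-0.5,0,0,0,1]
    - [-0.7,-0.06,-0.9,0,0,0,1]
    - [0,0,-0.9,0,0,0,1]
    - [0,0,-0.9,0,0,0,1]
    - [0,0,-0.9,0,0,0,1]
    - [0,0,-0.9,0,0,0,1]
    - [0,0,-0.9,0,0,0.03,1]
    - [0,0,-0.4,0,0,0,1]
    - [0,0,0,0,0,0,1]

```text
clock: 7.1
tcp_pos: [0.4099, -0.2336, 0.0299]
tcp_rot: [2.175, 0.098, -2.18]
contact_force: [0.1, -0.1, -1.3]
finger_gap: 0.0299
```

step_arm:
  commands:
    - [0,0,-0.2,0,0,0,1]
    - [0,0,-0.1,0,0,0,1]
    - [0,0,-0.03,0,0,0,1]
    - [0,0,0,0,0,0,1]
    - [0,0,0,0,0,0,1]

```text
clock: 7.6
tcp_pos: [0.4115, -0.2341, 0.0213]
tcp_rot: [2.176, 0.097, -2.175]
contact_force: [0.1, -0.6, -2.2]
finger_gap: 0.0304
```

```bash
python3 - <<'E'
from h import *
s=bot.state(); R=cv2.Rodrigues(s["tcp_rot"])[0];print(s["tcp_pos"],s["contact_force"],s["moment"],R.round(4))
E
```

```text
[ 0.41154873 -0.23410427  0.02132633] [ 0.08286085 -0.5691643  -2.24042064] [-0.00866732  0.09230429  0.03388321] [[ 4.00e-04  8.90e-02 -9.96e-01]
 [-3.00e-04 -9.96e-01 -8.90e-02]
 [-1.00e+00  4.00e-04 -4.00e-04]]
```

step_arm:
  commands:
    - [0,0,-0.04,0,0,0,1]
    - [0,0,-0.03,0,0,0,1]
    - [0,0,0,0,0,0,1]
    - [0,0,0,0,0,0,1]

```text
clock: 8.0
tcp_pos: [0.4114, -0.234, 0.0189]
tcp_rot: [2.176, 0.097, -2.176]
contact_force: [-0.1, -0.0, -2.8]
finger_gap: 0.0302
```

step_arm:
  commands:
    - [0,0,-0.03,0,0,0,1]
    - [0,0,0,0,0,0,1]
    - [0,0,0,0,0,0,1]

```text
clock: 8.3
tcp_pos: [0.4114, -0.234, 0.0188]
tcp_rot: [2.176, 0.096, -2.175]
contact_force: [-3.8, 2.7, 22.7]
finger_gap: 0.0301
```

step_arm:
  commands:
    - [0,0,0.022,0,0,0,1]
    - [0,0,0,0,0,0,1]
    - [0,0,0,0,0,0,1]

```text
clock: 8.6
tcp_pos: [0.4115, -0.234, 0.0188]
tcp_rot: [2.176, 0.097, -2.176]
contact_force: [-0.4, 1.9, 7.1]
finger_gap: 0.0296
```

step_arm:
  commands:
    - [0.33,0.03,0.006,0,0,0,1]
    - [0.33,0.03,0,0,0,0,1]
    - [0.33,0.03,0,0,0,0,1]
    - [0.33,0.03,0,0,0,0,1]
    - [0.2,0.017,0,0,0,0,1]
    - [0.033,0.003,0,0,0,0,1]
    - [0.033,0.003,0,0,0,0,1]

```text
clock: 9.3
tcp_pos: [0.4591, -0.2297, 0.0188]
tcp_rot: [2.176, 0.097, -2.176]
contact_force: [-1.2, -0.6, 1.9]
finger_gap: 0.03
```

step_arm:
  commands:
    - [0.033,0.003,0,0,0,0,1]
    - [0.033,0.003,0,0,0,0,1]
    - [0.033,0.003,0,0,0,0,1]
    - [0.033,0.003,0,0,0,0,1]
    - [0.033,0.003,0,0,0,0,1]
    - [0.033,0.003,0,0,0,0,1]

```text
clock: 9.9
tcp_pos: [0.465, -0.2291, 0.0188]
tcp_rot: [2.176, 0.097, -2.176]
contact_force: [-0.2, -0.5, -1.4]
finger_gap: 0.0297
```

step_arm:
  commands:
    - [0.033,0.003,0,0,0,0,1]
    - [0.033,0.003,0,0,0,0,1]
    - [0.033,0.003,0,0,0,0,1]
    - [0.033,0.003,0,0,0,0,1]

```text
clock: 10.3
tcp_pos: [0.4689, -0.2288, 0.0188]
tcp_rot: [2.176, 0.097, -2.176]
contact_force: [0.3, 0.5, -1.5]
finger_gap: 0.0297
```

step_arm:
  commands:
    - [0.033,0.003,0,0,0,0,1]
    - [0.033,0.003,0,0,0,0,1]
    - [0.033,0.003,0,0,0,0,1]
    - [0.033,0.003,0,0,0,0,1]

```text
clock: 10.7
tcp_pos: [0.4725, -0.2283, 0.0188]
tcp_rot: [2.175, 0.097, -2.177]
contact_force: [-4.5, -0.5, 2.6]
finger_gap: 0.0302
```

step_arm:
  commands:
    - [0.033,0.003,0,0,0,0,1]
    - [0.033,0.003,0,0,0,0,1]
    - [0.033,0.003,0,0,0,0,1]
    - [0.033,0.003,0,0,0,0,1]
    - [0.033,0.003,0,0,0,0,1]
    - [0.033,0.003,0,0,0,0,1]

```text
clock: 11.3
tcp_pos: [0.4778, -0.2276, 0.0189]
tcp_rot: [2.174, 0.098, -2.178]
contact_force: [-7.3, -0.8, 4.5]
finger_gap: 0.0301
```

step_arm:
  commands:
    - [0.033,0.003,0,0,0,0,1]
    - [0.033,0.003,0,0,0,0,1]
    - [0.033,0.003,0,0,0,0,1]
    - [0.033,0.003,0,0,0,0,1]

```text
clock: 11.7
tcp_pos: [0.4818, -0.2273, 0.0189]
tcp_rot: [2.174, 0.098, -2.178]
contact_force: [-7.3, -1.0, 4.8]
finger_gap: 0.0297
```

step_arm:
  commands:
    - [0.033,0.003,0,0,0,0,1]
    - [0.033,0.003,0,0,0,0,1]

```text
clock: 11.9
tcp_pos: [0.4838, -0.2271, 0.0189]
tcp_rot: [2.174, 0.098, -2.178]
contact_force: [-6.8, -0.7, 4.6]
finger_gap: 0.0298
```

step_arm:
  commands:
    - [0.033,0.003,0,0,0,0,1]
    - [0.033,0.003,0,0,0,0,1]

```text
clock: 12.1
tcp_pos: [0.4858, -0.2269, 0.0189]
tcp_rot: [2.174, 0.098, -2.178]
contact_force: [-7.4, -0.4, 5.5]
finger_gap: 0.03
```

step_arm:
  commands:
    - [0.033,0.003,0,0,0,0,1]
    - [0.033,0.003,0,0,0,0,1]

```text
clock: 12.3
tcp_pos: [0.4877, -0.2267, 0.0189]
tcp_rot: [2.174, 0.098, -2.178]
contact_force: [-7.0, 0.1, 5.4]
finger_gap: 0.0296
```

step_arm:
  commands:
    - [0.033,0.003,0,0,0,0,1]
    - [0.033,0.003,0,0,0,0,1]

```text
clock: 12.5
tcp_pos: [0.4897, -0.2265, 0.0189]
tcp_rot: [2.174, 0.098, -2.178]
contact_force: [-7.3, -1.1, 5.3]
finger_gap: 0.0299
```

step_arm:
  commands:
    - [0.033,0.003,0,0,0,0,1]
    - [0.033,0.003,0,0,0,0,1]

```text
clock: 12.7
tcp_pos: [0.4917, -0.2264, 0.0188]
tcp_rot: [2.174, 0.098, -2.178]
contact_force: [-6.2, -0.5, 4.9]
finger_gap: 0.0297
```

step_arm:
  commands:
    - [0.033,0.003,0,0,0,0,1]
    - [0.033,0.003,0,0,0,0,1]

```text
clock: 12.9
tcp_pos: [0.4937, -0.2262, 0.0189]
tcp_rot: [2.174, 0.098, -2.178]
contact_force: [-7.0, -0.2, 4.4]
finger_gap: 0.0298
```

step_arm:
  commands:
    - [0.033,0.003,0,0,0,0,1]
    - [0.033,0.003,0,0,0,0,1]

```text
clock: 13.1
tcp_pos: [0.4957, -0.226, 0.0189]
tcp_rot: [2.174, 0.098, -2.178]
contact_force: [-6.8, -0.2, 4.3]
finger_gap: 0.0297
```

step_arm:
  commands:
    - [0.033,0.003,0,0,0,0,1]
    - [0.033,0.003,0,0,0,0,1]

```text
clock: 13.3
tcp_pos: [0.4977, -0.2258, 0.0189]
tcp_rot: [2.174, 0.098, -2.178]
contact_force: [-6.9, -0.6, 4.9]
finger_gap: 0.0301
```

step_arm:
  commands:
    - [0.033,0.003,0,0,0,0,1]
    - [0.033,0.003,0,0,0,0,1]

```text
clock: 13.5
tcp_pos: [0.4997, -0.2257, 0.0189]
tcp_rot: [2.174, 0.098, -2.178]
contact_force: [-7.6, -0.1, 4.6]
finger_gap: 0.0298
```

step_arm:
  commands:
    - [0.033,0.003,0,0,0,0,1]
    - [0.033,0.003,0,0,0,0,1]

```text
clock: 13.7
tcp_pos: [0.5016, -0.2255, 0.0189]
tcp_rot: [2.174, 0.098, -2.178]
contact_force: [-6.9, -0.6, 5.0]
finger_gap: 0.0297
```

step_arm:
  commands:
    - [0.033,0.003,0,0,0,0,1]
    - [0.033,0.003,0,0,0,0,1]

```text
clock: 13.9
tcp_pos: [0.5036, -0.2253, 0.0189]
tcp_rot: [2.174, 0.098, -2.178]
contact_force: [-7.7, -0.4, 6.3]
finger_gap: 0.0299
```

step_arm:
  commands:
    - [0.033,0.003,0,0,0,0,1]
    - [0.033,0.003,0,0,0,0,1]

```text
clock: 14.1
tcp_pos: [0.5056, -0.2251, 0.0189]
tcp_rot: [2.174, 0.098, -2.178]
contact_force: [-7.0, -0.5, 4.9]
finger_gap: 0.0301
```

step_arm:
  commands:
    - [0.033,0.003,0,0,0,0,1]
    - [0.033,0.003,0,0,0,0,1]

```text
clock: 14.3
tcp_pos: [0.5076, -0.225, 0.0189]
tcp_rot: [2.174, 0.098, -2.178]
contact_force: [-7.8, -0.7, 5.6]
finger_gap: 0.03
```

step_arm:
  commands:
    - [0.033,0.003,0,0,0,0,1]
    - [0.033,0.003,0,0,0,0,1]

```text
clock: 14.5
tcp_pos: [0.5095, -0.2248, 0.0189]
tcp_rot: [2.174, 0.098, -2.178]
contact_force: [-8.4, 0.0, 5.9]
finger_gap: 0.0301
```

step_arm:
  commands:
    - [0.033,0.003,0,0,0,0,1]
    - [0.033,0.003,0,0,0,0,1]

```text
clock: 14.7
tcp_pos: [0.5112, -0.2246, 0.0189]
tcp_rot: [2.174, 0.098, -2.179]
contact_force: [-10.2, -0.8, 7.8]
finger_gap: 0.03
```

step_arm:
  commands:
    - [0.033,0.003,0,0,0,0,1]
    - [0.033,0.003,0,0,0,0,1]

```text
clock: 14.9
tcp_pos: [0.5128, -0.2243, 0.0189]
tcp_rot: [2.173, 0.098, -2.179]
contact_force: [-12.9, -2.1, 10.4]
finger_gap: 0.0297
```

step_arm:
  commands:
    - [0.033,0.003,0,0,0,0,1]
    - [0.033,0.003,0,0,0,0,1]

```text
clock: 15.1
tcp_pos: [0.5147, -0.2241, 0.0189]
tcp_rot: [2.173, 0.098, -2.18]
contact_force: [-13.8, -0.6, 9.7]
finger_gap: 0.03
```

step_arm:
  commands:
    - [0.033,0.003,0,0,0,0,1]
    - [0.033,0.003,0,0,0,0,1]
    - [0,0,0,0,0,0,1]
    - [0,0,0,0,0,0,1]

```text
clock: 15.5
tcp_pos: [0.5167, -0.2239, 0.0189]
tcp_rot: [2.173, 0.098, -2.179]
contact_force: [-11.7, -1.3, 8.8]
finger_gap: 0.0296
```

```bash
python3 - <<'E'
from h import *
im=bot.snapshot("wrist"); cv2.imwrite("pics/w5r.png",im);cv2.imwrite("pics/w5.png",cv2.resize(im[:250],(800,312),interpolation=2))
c=cam("wrist");np.savez("w5.npz",K=c[0],k=c[1],R=c[2],t=c[3]); s=bot.state(); print(s["tcp_pos"],s["contact_force"],s["moment"])
E
```

```text
[ 0.51669114 -0.22386847  0.01886316] [-11.83689897  -0.61244982   8.79696434] [-0.17807759  1.84426015  0.03933551]
```

View pics/w5.png

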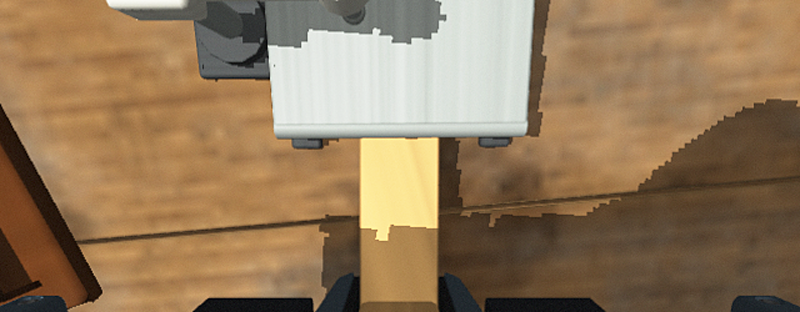

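The plunger tip meets the plate at about (352,15). The wedge (x 360–440) is centred between the plate's feet (308 and 495) and square to the edge. I'll release and retreat straight up.

step_arm:
  commands:
    - [0,0,0,0,0,0,0.2]
    - [0,0,0,0,0,0,0]
    - [0,0,0,0,0,0,0]
    - [0,0,0,0,0,0,-0.3]
    - [0,0,0,0,0,0,-0.3]
    - [0,0,0,0,0,0,-0.3]
    - [0,0,0,0,0,0,-0.3]

```text
clock: 16.25
tcp_pos: [0.5184, -0.2243, 0.0189]
tcp_rot: [2.176, 0.097, -2.176]
contact_force: [0.4, -0.3, -0.7]
finger_gap: 0.0591
```

step_arm:
  commands:
    - [0,0,0.3,0,0,0,-0.3]
    - [0,0,0.7,0,0,0,-0.3]
    - [0,0,0.9,0,0,0,-0.3]
    - [0,0,0.9,0,0,0,-0.3]
    - [-0.5,0,0.8,0,0,0,-0.3]
    - [-0.7,0,0.8,0,0,0,-0.3]
    - [-0.3,0,0.8,0,0,0,-0.3]
    - [0,0,0,0,0,0,-0.3]
    - [0,0,0,0,0,0,-0.3]

```text
clock: 17.15
tcp_pos: [0.4736, -0.2245, 0.1757]
tcp_rot: [2.177, 0.096, -2.174]
contact_force: [0.9, -0.8, -1.0]
finger_gap: 0.0593
```

```bash
python3 - <<'E'
from h import *
im=bot.snapshot("wrist"); cv2.imwrite("pics/w6r.png",im);cv2.imwrite("pics/w6.png",cv2.resize(im[:260],(800,325),interpolation=2))
c=cam("wrist");np.savez("w6.npz",K=c[0],k=c[1],R=c[2],t=c[3]); s=bot.state(); print(s["tcp_pos"],s["contact_force"])
E
```

```text
[ 0.47345074 -0.22426218  0.17492666] [ 0.56108897  0.38545508 -0.6386526 ]
```

View pics/w6.png

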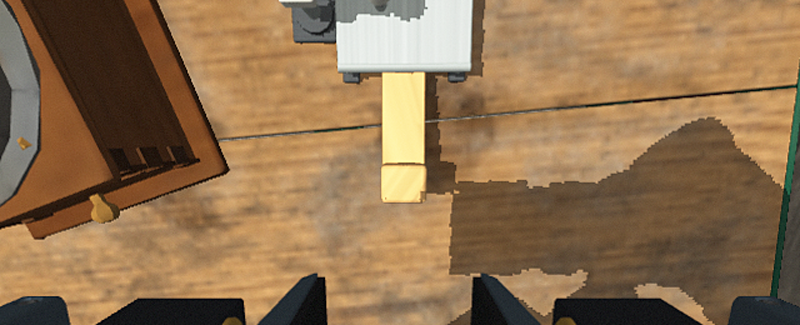

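```bash
python3 - <<'E'
from h import *
L=lambda f:(lambda d:(d["K"],float(d["k"]),d["R"],d["t"]))(np.load(f))
b=L("w6.npz");a=L("w5.npz")
Q=[plane(b,(u/1.25,v/1.25),.056) for u,v in[(382,202.5),(426,202.5),(382,164),(426,164)]]
m=sum(Q)/4; print("block",m, "yaw",np.arctan2(*((Q[2]+Q[3]-Q[0]-Q[1])[[1,0]])))
print("edge tri L",tri(a,(275/1.25,136/1.25),b,(338/1.25,72/1.25)),"R",tri(a,(527/1.25,135/1.25),b,(471.5/1.25,72/1.25)))
E
```

```text
block [ 0.51568354 -0.2237367   0.056     ] yaw 0.09354865910354714
edge tri L (array([ 0.58378094, -0.17202884,  0.01948009]), np.float64(0.0008404532657747813)) R (array([ 0.59238093, -0.26408867,  0.01849328]), np.float64(0.0012628382687146476))
```

```bash
python3 -c "
from workcell import bot
print(bot.hand_in(), bot.state()['clock'])"
```

```text
the job is handed in; nothing more can be done
the job is handed in; nothing more can be done
```

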